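Wind the pie press down

TASK

Two hand presses for pie shells stand on the bakery bench; take the one with a pie tin sitting in it and wind its die fully down into the tin, turning the crank on top clockwise (seen from above) by its spinning grip until it comes to its stop. Keep hold of the grip the whole way, at a steady pace without letting go and regrasping, then let go and move clear. Leave the crank of the empty press as it stands.

Things in the scene. Friction and masses are not known exactly. Their poses are not given: they have to be found in the camera images.
- crank (a joint): Crank angle (rad) of the press that holds the tin. 0 = die fully up; grows clockwise seen from above and ends at a hard stop at 7.0 (a little over one turn) with the die fully down in the tin. Starts between 0 and 1.2, takes about 2 N at the grip, stays where it is left.
- grip: Upright dark wooden grip of that crank: cylinder 25 mm in diameter, 55 mm tall, spinning freely on its own upright pin. Origin at its centre, 190.5 mm above the bench, z up. It circles at 70 mm about the crank's axis. Crank arm and hub lie below it, at most 164 mm high, the rest of the press lower still: a hand that keeps its direction can follow the whole circle.
- axis (a point): Point on the crank's upright axis, level with the grip's centre (hub top 26 mm below). The press is fixed: dark steel base 160 x 200 mm, two columns, white crossbar with top at 138 mm, steel die 88 mm across above a round aluminium tin 120 mm across, 25 mm high, on the base.
- spare_grip: The grip of the other press, of the same size and build but with no tin on its base. Origin at the grip's centre, 190.5 mm above the bench. Not to be moved.

How it is judged:
By the outcome, as a careful person would: the job done as asked, in the order asked, and still so for the second after the job is handed in, with the robot touching nothing.
It also fails if it takes over 51 s, if anything falls off the work surface, if the arm or the gripper's body presses on something with over 40 N, if the wrist force passes 120 N, or if a joint passes its speed limit or range.

ROBOT

A 6-joint arm with a two-finger parallel gripper is mounted at the origin on the work surface. World frame = base frame: x ahead of the robot, y to its left, z up, the work surface at z = 0. Lengths are in m, angles in rad, forces in N, time in s.
With the tool pointing down it reaches from about 0.3 to 0.875 m from the base axis. Payload 6.4 kg.
Tool frame: the origin (TCP) lies on the centre line of the jaws, within the pads' length; the fingertips stand 25 mm ahead of it and the grasp point (between the pads) lies 6 mm ahead of it; z points along the fingers, y is the line along which they close (so a half turn about z gives the same grasp; the last joint's range is limited). The gripper opens to 85 mm and grips with 20 to 120 N. Pads are 22 mm wide; open, the fingers measure 114 mm over their backs; the gripper's body (76 mm by 85 mm) begins 54 mm behind the grasp point. The pads swing forward as they close: fully open they stand 13 mm farther back than shut.
Start: joints at [1.074, 0.181, 1.607, -0, 1.354, -0.206], TCP at [0.165, 0.551, 0.256] pointing down, gripper open.
Joint ranges: [-2.99, 2.99], [-0.89, 2.07], [0.3, 2.58], [-1.14, 4.28], [0, 2.63], [-3.12, 3.12]. Speed limits (rad/s): [2.57, 2.57, 3.01, 3.14, 3.14, 3.14].

INTERFACE

Orientations are given as a unit quaternion [w, x, y, z].
In Python, from bench import get_obs, camera, hand_in, spot_in gives the robot as it stands.
- The arm moves only by the shell command python3 -m jog 'ROWS'. ROWS is JSON, one flat list of numbers, 7 for each row, row after row: the shift along the tool's x, y, z in m, then the turn, a rotation vector about the tool's x, y, z in rad, then the closure, from 0 (fully open) to 1 (shut). A call has 1 to 20 rows; each row is the pose to reach, as a shift and turn from the pose commanded when the call began, along the tool's axes at that moment; what a row does not reach only later rows make up. A row lasts 1/8 s, in which the tool goes at most 62.5 mm and 10.7 degrees, less where a joint would pass 70% of its speed; a pose out of reach is approached as far as the arm can. A call with a gripper value outside its range is refused whole. The fingers move at their own pace and stop on an object; the grip force is fixed at half the most. Time passes only in rows, so rows that repeat a pose let the fingers close. It gives the time, the measured TCP pose, the force, the opening and the grip force at its end, in the units of the state.
- get_obs(): the state, without advancing time (a new reading comes with each control period).
- camera(name): name is "scene" or "top"; returns a dict with "frame" (480x640x3 uint8, red, green, blue), "mtx" (3x3 intrinsics, pixels), "extrinsics" (4x4, takes a point from camera to world coordinates). Camera axes: x right, y up, looking along -z (the intrinsics and any distortion apply to the point x, -y, -z); pixel columns grow to the right and rows downward; lengths in m; the calibration is good to about 2 mm. A picture is of the moment at which its call begins. There is no depth.
- hand_in(): hands the job in; it is judged then, once.
Trained networks look in a picture, given as the dict that the camera call returned (one of the last four; its "shot" number tells which), for a name from the list of things; names that differ only in an ending like _2 or _b are one class to them, and where a whole thing is asked for, a point or a joint stands for the part that bears it (a point fixed in the world has none). Each returns a list of dicts, best first, with "confidence" (0 to 1); they miss things now and then, are a little off and sometimes report something else, mostly with a low value. They report only what shows in the picture. A call takes as long as a camera call.
- spot_in(picture, name): "xyz" ([x, y, z] in m, in world coordinates, good to about 4 mm: the middle of the surface that is visible of it).
The state is a dict: "time_s": time; "q": joint angles; "dq": joint speeds; "joint_efforts": joint torques, N m; "eef_pos": TCP position; "eef_rot": TCP orientation; "wrist_force": force on the tool from outside, world axes, zero at the start; "torque": the same for the moment, N m; "opening": opening from 0.0 (shut) to 1.0 (fully open); "grasp_force": force on a finger pad.
Only numpy, scipy, OpenCV 4.12 (cv2) and the standard library are available. Lean on these libraries where they do the work, as an engineer would, in place of code of your own. Each camera call takes 0.05 s, during which the arm holds its last target. There are 200 camera calls.

## Working session

There is one attempt and no reset: what is moved stays moved. The work goes in short steps, Python scripts to look and compute and a shell command to move; the robot and the scene stay as the last step left them, time stands still between calls to the robot, and variables do not carry over. Pictures are saved under pics/ and viewed, at most 10 in all, crops included, and the job is handed in when it is done.

```bash
mkdir -p pics; python3 - <<'E'
from bench import *
import cv2
o=get_obs();print(o['time_s'],o['eef_pos'],o['eef_rot'],o['opening'])
for n in("scene","top"):
    p=camera(n);cv2.imwrite(f'pics/{n}0.png',p['frame'][:,:,::-1])
    for t in("grip","spare_grip","axis","crank"):
        try:
            for d in spot_in(p,t):print(n,t,d)
        except Exception as e:print(n,t,e)
E
```

```text
0.0 [0.16457697 0.5503989  0.25535391] [-3.29786360e-04  1.44903059e-01  9.89445441e-01 -8.44832788e-04] 0.9966234983574568
scene grip {'xyz': [0.6396, 0.1747, 0.1985], 'confidence': 0.89}
scene spare_grip {'xyz': [0.6139, -0.2637, 0.2006], 'confidence': 0.84}
scene axis {'xyz': [0.5917, 0.2115, 0.036], 'confidence': 0.76}
scene crank {'xyz': [0.6264, 0.1827, 0.1632], 'confidence': 0.85}
top grip {'xyz': [0.6245, 0.1657, 0.2193], 'confidence': 0.68}
top spare_grip {'xyz': [0.6079, -0.27, 0.2203], 'confidence': 0.6}
top axis {'xyz': [0.5617, 0.198, 0.0279], 'confidence': 0.84}
top crank {'xyz': [0.5984, 0.1863, 0.1669], 'confidence': 0.8}
```

View pics/scene0.png

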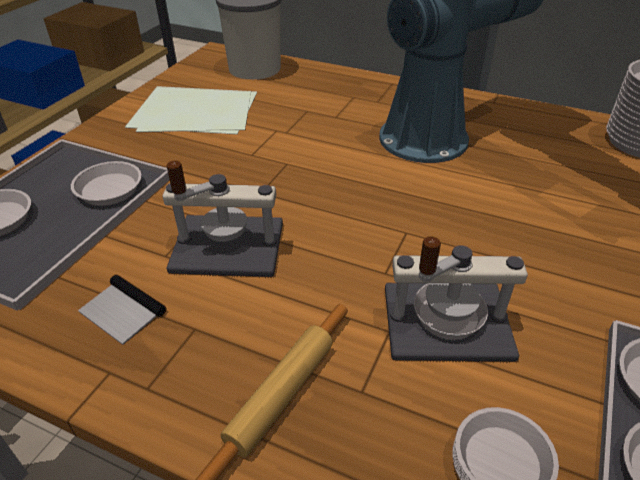

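View pics/top0.png

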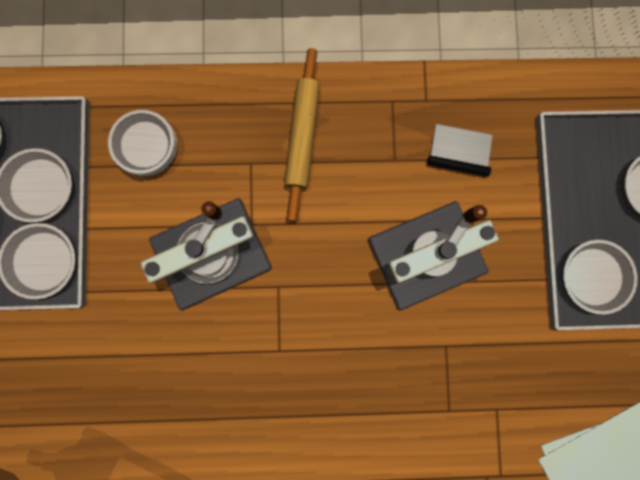

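The scene view shows the tin press on the right (grip ~(430,256), hub ~(462,255)). In the top view it is on the left (grip ~(210,210), hub ~(194,249)). The left/right spare press has no tin. I'll measure on enlarged crops.

```bash
python3 - <<'E'
import cv2,numpy as np
a=cv2.imread('pics/top0.png')[190:270,140:250];b=cv2.imread('pics/scene0.png')[225:305,385:495]
f=lambda i:cv2.resize(i,None,fx=7,fy=7,interpolation=cv2.INTER_CUBIC)[:300*2]
c=np.vstack([cv2.resize(i,(770,560))[:,:] for i in(a,b)])
c=np.hstack([cv2.resize(i,(396,288),interpolation=cv2.INTER_CUBIC) for i in (cv2.resize(a,(550,400)),cv2.resize(b,(550,400)))])
cv2.imwrite('pics/crop1.png',c)
E
cat > h.py <<'E'
import numpy as np
def ray(p,u,v,z):
    K=np.array(p['mtx']);E=np.array(p['extrinsics'])
    d=np.linalg.solve(K,[u,v,1]);d=E[:3,:3]@[d[0],-d[1],-d[2]];c=E[:3,3]
    return c+d*(z-c[2])/d[2]
def pix(p,X):
    E=np.array(p['extrinsics']);x=E[:3,:3].T@(np.array(X)-E[:3,3]);y=np.array(p['mtx'])@[x[0],-x[1],-x[2]]
    return y[:2]/y[2]
E
python3 - <<'E'
from bench import *
from h import *
p=camera('top');print(p.keys(),p['mtx'],p['extrinsics'])
print('grip',ray(p,210,209,.218),'hub',ray(p,194,248.5,.164))
p=camera('scene')
print('grip',ray(p,432,241,.218),'hub',ray(p,462,252.5,.164))
E
```

```text
dict_keys(['frame', 'mtx', 'extrinsics', 'shot']) [[508.94213905   0.         321.01080404]
 [  0.         508.94213905 234.32510966]
 [  0.           0.           1.        ]] [[-0.02544416  0.99487472 -0.0978616   0.49918701]
 [-0.99941632 -0.02308317  0.02518303  0.00938   ]
 [ 0.022795    0.09844524  0.99488136  1.03615286]
 [ 0.          0.          0.          1.        ]]
grip [0.6249307  0.16698373 0.218     ] hub [0.56568862 0.20485593 0.164     ]
grip [0.62771555 0.17060572 0.218     ] hub [0.57207479 0.20779412 0.164     ]
```

View pics/crop1.png

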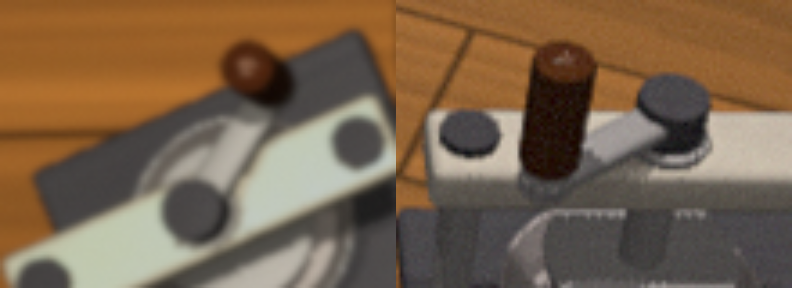

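The crop puts the top-view grip at (208.6,209) and hub at (194,248), and the scene-view grip at (432,242) and hub at (462,252). That gives grip ≈ (0.627,0.170) and axis ≈ (0.569,0.207), with radius ≈ 69 mm, which is consistent with the given 70 mm. I'll move above the grip and turn the tool to align with the world axes.

```bash
python3 -m jog '[-0.02,-0.008,-0.015,0,0,-0.02,0, -0.06,-0.025,-0.015,0,0,-0.04,0, -0.11,-0.046,-0.015,0,0,-0.07,0, -0.16,-0.067,-0.015,0,0,-0.1,0, -0.21,-0.088,-0.015,0,0,-0.13,0, -0.26,-0.109,-0.015,0,0,-0.16,0, -0.31,-0.13,-0.015,0,0,-0.19,0, -0.36,-0.151,-0.015,0,0,-0.21,0, -0.41,-0.172,-0.015,0,0,-0.23,0, -0.46,-0.193,-0.015,0,0,-0.25,0, -0.5,-0.21,-0.015,0,0,-0.27,0, -0.53,-0.222,-0.015,0,0,-0.291,0, -0.552,-0.232,-0.015,0,0,-0.291,0, -0.552,-0.232,-0.015,0,0,-0.291,0, -0.552,-0.232,-0.015,0,0,-0.291,0]'
python3 - <<'E'
from bench import *
import cv2
from h import *
import numpy as np
o=get_obs();print(o['time_s'],o['eef_pos'],o['eef_rot'],o['q'])
ims=[]
for n in("scene","top"):
    p=camera(n);f=p['frame'][:,:,::-1]
    print(n,pix(p,o['eef_pos']),pix(p,[.627,.170,.1905]),[d for d in spot_in(p,'grip')])
    ims.append(f)
a=cv2.resize(ims[0][190:310,370:520],(400,320),interpolation=cv2.INTER_CUBIC);b=cv2.resize(ims[1][140:290,120:308],(400,320),interpolation=cv2.INTER_CUBIC)
cv2.imwrite('pics/c2.png',np.hstack([a,b]))
E
```

```text
time_s: 2.48
eef_pos: [0.6265, 0.1711, 0.2712]
eef_rot: [-0.0, -0.0, 1.0, 0.0]
wrist_force: [0.3, 0.9, 0.4]
opening: 1.002
grasp_force: 0.0
2.475 [0.62651439 0.17105968 0.27115418] [-3.77079115e-04 -2.57235407e-04  9.99999878e-01  1.88715478e-04] [ 8.39406988e-02  3.33043300e-01  1.38985434e+00  4.44227394e-04
  1.41941500e+00 -1.48743725e+00]
scene [437.72018007 210.09515622] [429.24462607 255.2608654 ] [{'xyz': [0.593, 0.2115, 0.0339], 'confidence': 0.68}, {'xyz': [0.6386, 0.171, 0.1967], 'confidence': 0.58}]
top [200.45873541 202.82031971] [211.37819682 210.24924175] [{'xyz': [0.6191, 0.1611, 0.2021], 'confidence': 0.43}]
```

View pics/c2.png

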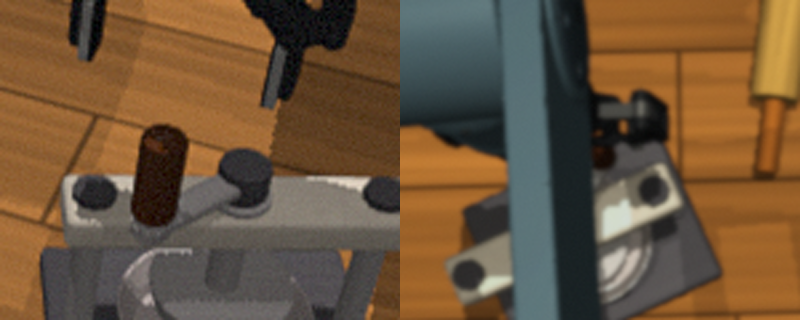

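The open fingers straddle the grip in both views (scene: left finger ~(402,210), right ~(475,225), grip ~(430,255)). Next I descend and close.

```bash
python3 -m jog '[0,0,0.005,0,0,0,0, 0,0,0.015,0,0,0,0, 0,0,0.03,0,0,0,0, 0,0,0.045,0,0,0,0, 0,0,0.058,0,0,0,0, 0,0,0.067,0,0,0,0, 0,0,0.071,0,0,0,0, 0,0,0.071,0,0,0,0, 0,0,0.071,0,0,0,0.4, 0,0,0.071,0,0,0,0.6, 0,0,0.071,0,0,0,0.8, 0,0,0.071,0,0,0,1, 0,0,0.071,0,0,0,1, 0,0,0.071,0,0,0,1, 0,0,0.071,0,0,0,1, 0,0,0.071,0,0,0,1]'
python3 - <<'E'
from bench import *
import cv2
from h import *
o=get_obs();print(o['eef_pos'],o['wrist_force'],o['torque'],o['joint_efforts'])
p=camera("scene");f=p['frame'][:,:,::-1]
cv2.imwrite('pics/c3.png',cv2.resize(f[150:310,360:540],(720,600)[:2],interpolation=cv2.INTER_CUBIC))
E
```

```text
time_s: 4.68
eef_pos: [0.6273, 0.1703, 0.2007]
eef_rot: [0.0, -0.0, 1.0, -0.0]
wrist_force: [-0.4, -1.0, 5.4]
opening: 0.279
grasp_force: 58.7
[0.62734759 0.17033857 0.20072681] [-0.38817678 -0.96379436  5.3923261 ] [-0.07177509  0.18710153 -0.01617703] [ 2.43146801e-01 -5.09522796e+01 -3.24574363e+01  1.82621442e-01
 -3.72770727e-01  1.20098986e-03]
```

View pics/c3.png

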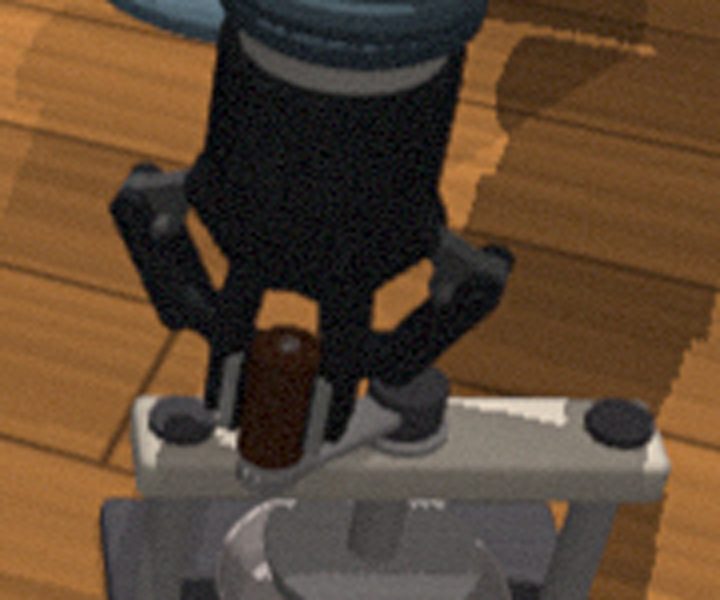

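The grip is held at 58.7 N between the pads, opening ≈ 24 mm. Next I work out the circle.

```bash
cat > arc.py <<'E'
import sys,numpy as np
def arc(phi0,ds,R=.07):
    for d in ds:
        a=np.radians([phi0,phi0-d]);c,s=R*np.cos(a),R*np.sin(a)
        print(f"{-(c[1]-c[0]):.4f},{s[1]-s[0]:.4f},0,0,0,0,1,",end=' ')
    print()
E
python3 -c "
from arc import *
arc(-32.5,[1,3,6]+[9+3.6*i for i in range(9)])"
```

```text
0.0007,-0.0010,0,0,0,0,1, 0.0020,-0.0030,0,0,0,0,1, 0.0043,-0.0060,0,0,0,0,1, 0.0066,-0.0088,0,0,0,0,1, 0.0096,-0.0120,0,0,0,0,1, 0.0128,-0.0150,0,0,0,0,1, 0.0162,-0.0178,0,0,0,0,1, 0.0198,-0.0204,0,0,0,0,1, 0.0235,-0.0227,0,0,0,0,1, 0.0274,-0.0248,0,0,0,0,1, 0.0313,-0.0267,0,0,0,0,1, 0.0354,-0.0283,0,0,0,0,1,
```

```bash
python3 -m jog '[0.0007,-0.0010,0,0,0,0,1, 0.0020,-0.0030,0,0,0,0,1, 0.0043,-0.0060,0,0,0,0,1, 0.0066,-0.0088,0,0,0,0,1, 0.0096,-0.0120,0,0,0,0,1, 0.0128,-0.0150,0,0,0,0,1, 0.0162,-0.0178,0,0,0,0,1, 0.0198,-0.0204,0,0,0,0,1, 0.0235,-0.0227,0,0,0,0,1, 0.0274,-0.0248,0,0,0,0,1, 0.0313,-0.0267,0,0,0,0,1, 0.0354,-0.0283,0,0,0,0,1]'
python3 -c "
from bench import *
o=get_obs();print(o['eef_pos'],o['wrist_force'],o['torque'])
from arc import *
arc(-32.5-37.8,[3.6*(i+1) for i in range(16)])"
```

```text
time_s: 6.22
eef_pos: [0.5922, 0.1415, 0.2007]
eef_rot: [0.001, 0.0, 1.0, -0.0]
wrist_force: [2.2, -0.9, 5.5]
opening: 0.277
grasp_force: 58.7
[0.59215034 0.14148504 0.20070938] [ 2.21208582 -0.9086745   5.45614663] [-0.06511058 -0.2864105   0.04386879]
0.0042,-0.0014,0,0,0,0,1, 0.0084,-0.0024,0,0,0,0,1, 0.0128,-0.0033,0,0,0,0,1, 0.0171,-0.0038,0,0,0,0,1, 0.0215,-0.0041,0,0,0,0,1, 0.0259,-0.0041,0,0,0,0,1, 0.0303,-0.0038,0,0,0,0,1, 0.0347,-0.0032,0,0,0,0,1, 0.0390,-0.0024,0,0,0,0,1, 0.0432,-0.0013,0,0,0,0,1, 0.0474,0.0001,0,0,0,0,1, 0.0515,0.0017,0,0,0,0,1, 0.0555,0.0036,0,0,0,0,1, 0.0593,0.0057,0,0,0,0,1, 0.0630,0.0081,0,0,0,0,1, 0.0666,0.0107,0,0,0,0,1,
```

```bash
python3 -m jog '[0.0042,-0.0014,0,0,0,0,1, 0.0084,-0.0024,0,0,0,0,1, 0.0128,-0.0033,0,0,0,0,1, 0.0171,-0.0038,0,0,0,0,1, 0.0215,-0.0041,0,0,0,0,1, 0.0259,-0.0041,0,0,0,0,1, 0.0303,-0.0038,0,0,0,0,1, 0.0347,-0.0032,0,0,0,0,1, 0.0390,-0.0024,0,0,0,0,1, 0.0432,-0.0013,0,0,0,0,1, 0.0474,0.0001,0,0,0,0,1, 0.0515,0.0017,0,0,0,0,1, 0.0555,0.0036,0,0,0,0,1, 0.0593,0.0057,0,0,0,0,1, 0.0630,0.0081,0,0,0,0,1, 0.0666,0.0107,0,0,0,0,1]'
python3 -c "
from bench import *
import cv2
o=get_obs();print(o['eef_pos'],o['wrist_force'],o['torque'])
p=camera('scene');cv2.imwrite('pics/c4.png',cv2.resize(p['frame'][150:310,360:540,::-1],(540,480)))
from arc import *
arc(-127.9,[3.6*(i+1) for i in range(20)])"
```

```text
time_s: 8.22
eef_pos: [0.5251, 0.1517, 0.2007]
eef_rot: [0.0, 0.0, 1.0, -0.001]
wrist_force: [-0.9, -3.8, 7.4]
opening: 0.277
grasp_force: 59.0
[0.52507541 0.15166454 0.20066178] [-0.89356663 -3.81575361  7.37209365] [-0.51714437  0.07846582  0.01607896]
0.0034,0.0028,0,0,0,0,1, 0.0066,0.0058,0,0,0,0,1, 0.0096,0.0090,0,0,0,0,1, 0.0124,0.0124,0,0,0,0,1, 0.0150,0.0160,0,0,0,0,1, 0.0173,0.0197,0,0,0,0,1, 0.0194,0.0236,0,0,0,0,1, 0.0213,0.0275,0,0,0,0,1, 0.0229,0.0316,0,0,0,0,1, 0.0243,0.0358,0,0,0,0,1, 0.0253,0.0401,0,0,0,0,1, 0.0262,0.0444,0,0,0,0,1, 0.0267,0.0488,0,0,0,0,1, 0.0270,0.0532,0,0,0,0,1, 0.0270,0.0576,0,0,0,0,1, 0.0267,0.0619,0,0,0,0,1, 0.0261,0.0663,0,0,0,0,1, 0.0253,0.0706,0,0,0,0,1, 0.0242,0.0749,0,0,0,0,1, 0.0228,0.0791,0,0,0,0,1,
```

View pics/c4.png

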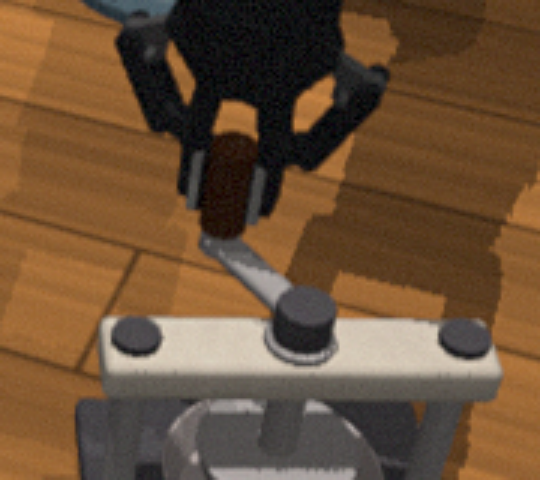

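The crank follows with the grip still held (grip ~(437,210) in the full frame, hub ~(462,255)). I continue.

```bash
python3 -m jog '[0.0034,0.0028,0,0,0,0,1, 0.0066,0.0058,0,0,0,0,1, 0.0096,0.0090,0,0,0,0,1, 0.0124,0.0124,0,0,0,0,1, 0.0150,0.0160,0,0,0,0,1, 0.0173,0.0197,0,0,0,0,1, 0.0194,0.0236,0,0,0,0,1, 0.0213,0.0275,0,0,0,0,1, 0.0229,0.0316,0,0,0,0,1, 0.0243,0.0358,0,0,0,0,1, 0.0253,0.0401,0,0,0,0,1, 0.0262,0.0444,0,0,0,0,1, 0.0267,0.0488,0,0,0,0,1, 0.0270,0.0532,0,0,0,0,1, 0.0270,0.0576,0,0,0,0,1, 0.0267,0.0619,0,0,0,0,1, 0.0261,0.0663,0,0,0,0,1, 0.0253,0.0706,0,0,0,0,1, 0.0242,0.0749,0,0,0,0,1, 0.0228,0.0791,0,0,0,0,1]'
python3 -c "
from bench import *
o=get_obs();print(o['eef_pos'],o['wrist_force'],o['torque'])
from arc import *
arc(-199.9,[3.6*(i+1) for i in range(20)])"
```

```text
time_s: 10.78
eef_pos: [0.5022, 0.2315, 0.2007]
eef_rot: [-0.0, -0.0, 1.0, -0.0]
wrist_force: [-0.4, -0.8, 6.9]
opening: 0.273
grasp_force: 59.1
[0.50216365 0.23149547 0.20067982] [-0.37194218 -0.76738995  6.87865599] [-0.23552474  0.13821509 -0.02335476]
-0.0016,0.0041,0,0,0,0,1, -0.0035,0.0081,0,0,0,0,1, -0.0056,0.0119,0,0,0,0,1, -0.0080,0.0156,0,0,0,0,1, -0.0106,0.0192,0,0,0,0,1, -0.0134,0.0226,0,0,0,0,1, -0.0164,0.0258,0,0,0,0,1, -0.0196,0.0288,0,0,0,0,1, -0.0230,0.0316,0,0,0,0,1, -0.0266,0.0341,0,0,0,0,1, -0.0303,0.0365,0,0,0,0,1, -0.0341,0.0386,0,0,0,0,1, -0.0381,0.0405,0,0,0,0,1, -0.0422,0.0421,0,0,0,0,1, -0.0464,0.0434,0,0,0,0,1, -0.0507,0.0445,0,0,0,0,1, -0.0550,0.0453,0,0,0,0,1, -0.0594,0.0459,0,0,0,0,1, -0.0637,0.0461,0,0,0,0,1, -0.0681,0.0461,0,0,0,0,1,
```

```bash
python3 -m jog '[-0.0016,0.0041,0,0,0,0,1, -0.0035,0.0081,0,0,0,0,1, -0.0056,0.0119,0,0,0,0,1, -0.0080,0.0156,0,0,0,0,1, -0.0106,0.0192,0,0,0,0,1, -0.0134,0.0226,0,0,0,0,1, -0.0164,0.0258,0,0,0,0,1, -0.0196,0.0288,0,0,0,0,1, -0.0230,0.0316,0,0,0,0,1, -0.0266,0.0341,0,0,0,0,1, -0.0303,0.0365,0,0,0,0,1, -0.0341,0.0386,0,0,0,0,1, -0.0381,0.0405,0,0,0,0,1, -0.0422,0.0421,0,0,0,0,1, -0.0464,0.0434,0,0,0,0,1, -0.0507,0.0445,0,0,0,0,1, -0.0550,0.0453,0,0,0,0,1, -0.0594,0.0459,0,0,0,0,1, -0.0637,0.0461,0,0,0,0,1, -0.0681,0.0461,0,0,0,0,1]'
python3 -c "
from bench import *
o=get_obs();print(o['eef_pos'],o['wrist_force'],o['torque'])
from arc import *
arc(-271.9,[3.6*(i+1) for i in range(20)])"
```

```text
time_s: 13.28
eef_pos: [0.5703, 0.2771, 0.2007]
eef_rot: [-0.0, -0.0, 1.0, -0.001]
wrist_force: [-2.4, -3.6, 7.7]
opening: 0.283
grasp_force: 59.1
[0.57032904 0.27714013 0.20065545] [-2.353387   -3.63243836  7.66777725] [-0.38274972  0.27319157 -0.04919084]
-0.0044,-0.0003,0,0,0,0,1, -0.0088,-0.0008,0,0,0,0,1, -0.0131,-0.0017,0,0,0,0,1, -0.0173,-0.0028,0,0,0,0,1, -0.0215,-0.0041,0,0,0,0,1, -0.0256,-0.0058,0,0,0,0,1, -0.0296,-0.0076,0,0,0,0,1, -0.0334,-0.0098,0,0,0,0,1, -0.0371,-0.0121,0,0,0,0,1, -0.0407,-0.0147,0,0,0,0,1, -0.0441,-0.0175,0,0,0,0,1, -0.0473,-0.0206,0,0,0,0,1, -0.0503,-0.0238,0,0,0,0,1, -0.0531,-0.0272,0,0,0,0,1, -0.0556,-0.0307,0,0,0,0,1, -0.0580,-0.0344,0,0,0,0,1, -0.0601,-0.0383,0,0,0,0,1, -0.0620,-0.0423,0,0,0,0,1, -0.0636,-0.0464,0,0,0,0,1, -0.0649,-0.0505,0,0,0,0,1,
```

```bash
python3 -m jog '[-0.0044,-0.0003,0,0,0,0,1, -0.0088,-0.0008,0,0,0,0,1, -0.0131,-0.0017,0,0,0,0,1, -0.0173,-0.0028,0,0,0,0,1, -0.0215,-0.0041,0,0,0,0,1, -0.0256,-0.0058,0,0,0,0,1, -0.0296,-0.0076,0,0,0,0,1, -0.0334,-0.0098,0,0,0,0,1, -0.0371,-0.0121,0,0,0,0,1, -0.0407,-0.0147,0,0,0,0,1, -0.0441,-0.0175,0,0,0,0,1, -0.0473,-0.0206,0,0,0,0,1, -0.0503,-0.0238,0,0,0,0,1, -0.0531,-0.0272,0,0,0,0,1, -0.0556,-0.0307,0,0,0,0,1, -0.0580,-0.0344,0,0,0,0,1, -0.0601,-0.0383,0,0,0,0,1, -0.0620,-0.0423,0,0,0,0,1, -0.0636,-0.0464,0,0,0,0,1, -0.0649,-0.0505,0,0,0,0,1]'
python3 -c "
from bench import *
o=get_obs();print(o['eef_pos'],o['wrist_force'],o['torque'])
from arc import *
arc(-343.9,[3.6*(i+1) for i in range(20)])"
```

```text
time_s: 15.78
eef_pos: [0.6348, 0.2275, 0.2007]
eef_rot: [-0.0, -0.0, 1.0, 0.0]
wrist_force: [-3.1, 1.0, 7.6]
opening: 0.276
grasp_force: 59.1
[0.63479343 0.22746116 0.20071013] [-3.10772365  1.02433831  7.58948719] [0.11892653 0.39007419 0.00259198]
-0.0011,-0.0043,0,0,0,0,1, -0.0019,-0.0086,0,0,0,0,1, -0.0024,-0.0129,0,0,0,0,1, -0.0027,-0.0173,0,0,0,0,1, -0.0027,-0.0217,0,0,0,0,1, -0.0024,-0.0261,0,0,0,0,1, -0.0019,-0.0305,0,0,0,0,1, -0.0010,-0.0348,0,0,0,0,1, 0.0001,-0.0391,0,0,0,0,1, 0.0014,-0.0432,0,0,0,0,1, 0.0031,-0.0473,0,0,0,0,1, 0.0049,-0.0513,0,0,0,0,1, 0.0071,-0.0552,0,0,0,0,1, 0.0094,-0.0589,0,0,0,0,1, 0.0120,-0.0624,0,0,0,0,1, 0.0148,-0.0658,0,0,0,0,1, 0.0178,-0.0690,0,0,0,0,1, 0.0211,-0.0720,0,0,0,0,1, 0.0244,-0.0748,0,0,0,0,1, 0.0280,-0.0774,0,0,0,0,1,
```

```bash
python3 -m jog '[-0.0011,-0.0043,0,0,0,0,1, -0.0019,-0.0086,0,0,0,0,1, -0.0024,-0.0129,0,0,0,0,1, -0.0027,-0.0173,0,0,0,0,1, -0.0027,-0.0217,0,0,0,0,1, -0.0024,-0.0261,0,0,0,0,1]'
python3 -c "
from arc import *
for k in range(7): arc(-365.5-10.8*k,[3.6*(i+1) for i in range(3)])"
```

```text
time_s: 16.52
eef_pos: [0.6376, 0.2015, 0.2007]
eef_rot: [0.0, -0.0, 1.0, 0.0]
wrist_force: [-0.5, 1.9, 5.9]
opening: 0.275
grasp_force: 59.1
0.0006,-0.0044,0,0,0,0,1, 0.0014,-0.0087,0,0,0,0,1, 0.0025,-0.0129,0,0,0,0,1, 
0.0014,-0.0042,0,0,0,0,1, 0.0030,-0.0083,0,0,0,0,1, 0.0049,-0.0122,0,0,0,0,1, 
0.0021,-0.0038,0,0,0,0,1, 0.0045,-0.0076,0,0,0,0,1, 0.0071,-0.0111,0,0,0,0,1, 
0.0028,-0.0034,0,0,0,0,1, 0.0058,-0.0066,0,0,0,0,1, 0.0090,-0.0096,0,0,0,0,1, 
0.0034,-0.0028,0,0,0,0,1, 0.0070,-0.0054,0,0,0,0,1, 0.0107,-0.0077,0,0,0,0,1, 
0.0039,-0.0021,0,0,0,0,1, 0.0078,-0.0040,0,0,0,0,1, 0.0119,-0.0056,0,0,0,0,1, 
0.0042,-0.0014,0,0,0,0,1, 0.0084,-0.0024,0,0,0,0,1, 0.0128,-0.0033,0,0,0,0,1,
```

```bash
python3 -m jog '[0.0006,-0.0044,0,0,0,0,1, 0.0014,-0.0087,0,0,0,0,1, 0.0025,-0.0129,0,0,0,0,1]'
```

```text
time_s: 16.9
eef_pos: [0.6353, 0.1885, 0.2007]
eef_rot: [0.0, -0.0, 1.0, 0.0]
wrist_force: [0.1, 2.4, 6.3]
opening: 0.275
grasp_force: 59.1
```

```bash
python3 -m jog '[0.0014,-0.0042,0,0,0,0,1, 0.0030,-0.0083,0,0,0,0,1, 0.0049,-0.0122,0,0,0,0,1]'
```

```text
time_s: 17.27
eef_pos: [0.6339, 0.1847, 0.201]
eef_rot: [0.006, -0.001, 1.0, 0.008]
wrist_force: [26.3, 43.1, -12.0]
opening: 0.276
grasp_force: 59.4
```

The force rose to 50 N against the motion, and the hand stood still at about 347° of turning, so this is the stop. I ease the overtravel, keeping a light push against the stop.

```bash
python3 -m jog '[-0.0015,0.0035,0,0,0,0,1, -0.0025,0.006,0,0,0,0,1, -0.003,0.007,0,0,0,0,1, -0.003,0.007,0,0,0,0,1]'
python3 -c "
from bench import *
import cv2
p=camera('scene');cv2.imwrite('pics/c5.png',cv2.resize(p['frame'][170:330,370:550,::-1],(720,600)))"
```

```text
time_s: 17.77
eef_pos: [0.6343, 0.1854, 0.2008]
eef_rot: [0.002, -0.001, 1.0, 0.002]
wrist_force: [5.0, 9.9, 3.0]
opening: 0.273
grasp_force: 60.7
```

View pics/c5.png

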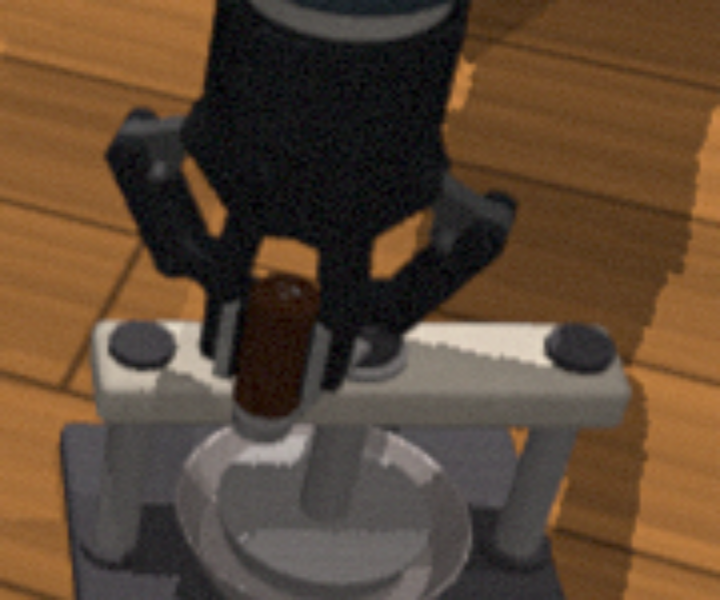

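The die sits down in the tin (~(455,290)) and the grip is still held against the stop. I release and lift clear.

```bash
python3 -m jog '[0,0,0,0,0,0,0.6, 0,0,0,0,0,0,0.4, 0,0,0,0,0,0,0.2, 0,0,0,0,0,0,0, 0,0,0,0,0,0,0, 0,0,0,0,0,0,0, 0,0,-0.01,0,0,0,0, 0,0,-0.03,0,0,0,0, 0,0,-0.06,0,0,0,0, 0,0,-0.1,0,0,0,0, 0,0,-0.13,0,0,0,0, 0.03,0,-0.14,0,0,0,0, 0.07,0,-0.14,0,0,0,0, 0.11,0.03,-0.14,0,0,0,0, 0.14,0.06,-0.14,0,0,0,0, 0.16,0.1,-0.14,0,0,0,0, 0.17,0.13,-0.14,0,0,0,0, 0.17,0.13,-0.14,0,0,0,0, 0.17,0.13,-0.14,0,0,0,0]'
python3 - <<'E'
from bench import *
import cv2,numpy as np
from h import *
a=camera('scene');b=camera('top')
A=cv2.resize(a['frame'][130:370,130:550,::-1],(800,457));cv2.imwrite('pics/c6.png',A)
cv2.imwrite('pics/top6.png',b['frame'][:,:,::-1])
for p in(a,b):
    print([(d['xyz'],d['confidence']) for n in('grip','spare_grip') for d in spot_in(p,n)])
E
```

```text
time_s: 20.2
eef_pos: [0.4637, 0.3129, 0.3414]
eef_rot: [0.001, -0.0, 1.0, 0.0]
wrist_force: [0.5, -0.3, -0.2]
opening: 0.998
grasp_force: 0.0
[([0.644, 0.186, 0.1988], 0.55), ([0.6123, -0.2635, 0.1974], 0.59)]
[([0.6327, 0.1817, 0.2189], 0.51), ([0.6094, -0.2679, 0.2198], 0.89)]
```

View pics/c6.png

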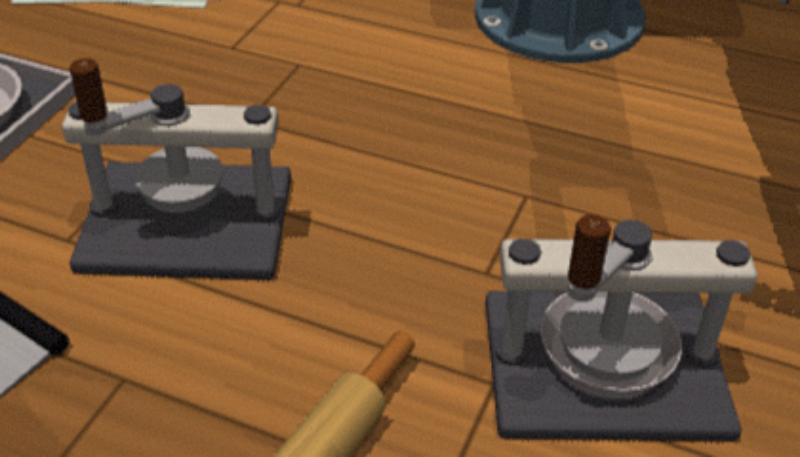

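The picture shows the die down in the tin (crop ~(612,345)), the crank at its stop, the spare press unchanged and the hand clear.

```bash
python3 -c "
from bench import *
print(hand_in())"
```

```text
the job is handed in; nothing more can be done
None
```

I wound the crank of the press with the tin clockwise to its stop in one grasp (about 347° of turning), so its die is down in the tin. I then let go, moved clear and handed the job in at about 20 s; the spare press's grip stayed where it was.

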